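Pack the closed containers into the bench carrier

ROBOT

A 7-joint arm with a two-finger parallel gripper is mounted at the origin on the work surface. World frame = base frame: x ahead of the robot, y to its left, z up, the work surface at z = 0. Lengths are in m, angles in rad, forces in N, time in s.
With the tool pointing down it reaches from about 0.4 to 0.85 m from the base axis. Payload 10.4 kg.
Tool frame: the origin (TCP) lies between the finger pads; the fingertips stand 14 mm ahead of it and the grasp point (between the pads) lies 5 mm behind it; z points along the fingers, y is the direction in which the jaws open and shut (so a half turn about z gives the same grasp; the last joint's range is limited). The gripper opens to 87 mm and grips with 3 to 60 N. Pads are 19 mm wide; open, the fingers measure 117 mm over their backs; the gripper's body (75 mm by 190 mm) begins 51 mm behind the grasp point.
Start: joints at [1.311, 0.332, -0.065, 1.46, 0.022, 1.35, -0.088], TCP at [0.147, -0.608, 0.237] pointing down, gripper open.
Joint ranges: [-2.6, 2.6], [-0.5, 2.12], [-1.47, 1.34], [0.16, 2.42], [-1.27, 4.41], [0.06, 2.06], [-2.6, 2.6]. Speed limits (rad/s): [2.22, 2.22, 2.79, 2.79, 3.14, 3.14, 3.14].

INTERFACE

Orientations are given as a unit quaternion [x, y, z, w].
In Python, from bench import readout, camera, calibration, order gives the robot as it stands.
- The arm moves only by the tool apply_moves, never from a script. Its argument "deltas" is a list of rows, each an object with "translation": the shift along the world's x, y, z in m, a list of three; "turn": the turn, a rotation vector about the world's x, y, z in rad, a list of three; "hand": the finger opening in m, from 0 to 0.087. A call has 1 to 5 rows; each row shifts and turns the pose as measured when the row begins; what a row does not reach is not made up. A row lasts 1/10 s, in which the tool goes at most 50 mm and 8.59 degrees, less where a joint would pass 70% of its speed; a pose out of reach is approached as far as the arm can. A call with a gripper value outside its range is refused whole. The fingers move at their own pace and stop on an object; "newtons" is the grip in N (left out, the last holds). Time passes only in rows, so rows that do not move let the fingers close. It gives the time, the measured TCP pose, the force and the opening at its end, in the units of the state.
- readout.read_state(): the state, without advancing time (a new reading comes with each control period).
- camera(name): name is "scene" or "top" or "wrist"; returns the picture (384x512x3 uint8, red, green, blue); there is no depth.
- calibration(name): a dict with "fx", "fy", "cx", "cy" (pixels), "extrinsics" (4x4, takes a point from world to camera coordinates). Camera axes: x right, y down, z forward; pixel columns grow to the right and rows downward; lengths in m; the calibration is good to about 2 mm. The wrist camera is an equidistant fisheye: a pixel r from the principal point sees the ray r / f radians off the axis. A picture is of the moment at which its call begins: read the wrist's pose just before it. calibration takes no time and is no camera call; for the wrist camera it gives the pose at the moment of the call.
- order.close_job(): hands the job in, once; it reports no verdict.
The state is a dict: "time": time; "joint_positions": joint angles; "joint_vel": joint speeds; "joint_torque": joint torques, N m; "ee_pos": TCP position; "eef_rot": TCP orientation; "ft_force": force on the tool from outside, world axes, zero at the start; "torque": the same for the moment, N m; "width": finger opening in m.
Only numpy, scipy, OpenCV 4.12 (cv2) and the standard library are available. Lean on these libraries where they do the work, as an engineer would, in place of code of your own. Each camera call takes 0.05 s, during which the arm holds its last target. There are 200 camera calls.

TASK

Pack the four closed containers (squat jar, slim bottle, square bottle, flat flask) into the carrier, each standing upright on the floor of the well cut for its shape. Leave the open jar and the open bottle standing where they are. Set the containers down rather than dropping them, and knock none of them over.

Things in the scene. Friction and masses are not known exactly. Their poses are not given: they have to be found in the camera images.
- jar_center (a point): Closed squat round jar, white plastic with a blue screw lid as wide as the jar: diameter 56 mm, 78 mm tall. Must be packed. Point at its centre, on the axis half-way up (39 mm above its underside); z up along the axis.
- bottle_center (a point): Closed slim round bottle, white plastic: body diameter 40 mm up to 58 mm, then a shoulder, then a blue screw cap of diameter 32 mm from 72 mm to the top at 92 mm. Must be packed. Point at its centre, half-way up (46 mm above its underside); z up.
- square_bottle_center (a point): Closed square bottle, white plastic: body 42 x 42 mm up to 64 mm, blue round screw cap of diameter 34 mm to the top at 88 mm. Must be packed. Point at its centre, half-way up (44 mm above its underside); x and y are square to its flat sides, z up.
- flask_center (a point): Closed flat flask standing upright, white plastic: body 26 mm thick along its x and 54 mm wide along its y, up to 66 mm, then a short shoulder and a blue round screw cap of diameter 25 mm to the top at 90 mm. Must be packed. Point at its centre, half-way up (45 mm above its underside); z up.
- open_jar_center (a point): Look-alike, must stay where it stands: the same 56 mm round jar but open, without a lid, 63 mm tall, hollow, with a blue ring (59 mm) round it near the mouth. Point on its axis half-way up (31.5 mm above its underside).
- open_bottle_center (a point): Look-alike, must stay where it stands: the same 40 mm slim bottle but open, without a cap, 78 mm tall, with a blue pour ring (31 mm) round its dark open mouth. Point on its axis half-way up (39 mm above its underside).
- jar_well_floor (a point): Grey block 98 x 98 mm, one of the four that fill the fixed steel carrier tray two by two (centres 100 mm apart, which block is in which corner changes). Its top is 28 mm above the table; it has a large round well, diameter 72 mm, 18 mm deep, with a dark floor. Point at the centre of the well's floor, 10 mm above the table; x and y along the block's sides (all four blocks and the tray share one yaw), z up. For the jar.
- bottle_well_floor (a point): Grey block 98 x 98 mm, one of the four that fill the fixed steel carrier tray two by two (centres 100 mm apart, which block is in which corner changes). Its top is 28 mm above the table; it has a smaller round well, diameter 56 mm, 18 mm deep, with a dark floor. Point at the centre of the well's floor, 10 mm above the table; x and y along the block's sides (all four blocks and the tray share one yaw), z up. For the slim bottle.
- square_well_floor (a point): Grey block 98 x 98 mm, one of the four that fill the fixed steel carrier tray two by two (centres 100 mm apart, which block is in which corner changes). Its top is 28 mm above the table; it has a square well, 60 x 60 mm, 18 mm deep, with a dark floor. Point at the centre of the well's floor, 10 mm above the table; x and y along the block's sides (all four blocks and the tray share one yaw), z up. For the square bottle.
- flask_well_floor (a point): Grey block 98 x 98 mm, one of the four that fill the fixed steel carrier tray two by two (centres 100 mm apart, which block is in which corner changes). Its top is 28 mm above the table; it has an oblong well, 44 mm along x and 72 mm along y, 18 mm deep, with a dark floor. Point at the centre of the well's floor, 10 mm above the table; x and y along the block's sides (all four blocks and the tray share one yaw), z up. For the flat flask, its thickness along the well's 44 mm.
Not all that is in view belongs to the job. Leave any red or yellow look-alike of the part that bears bottle_center alone.

How it is judged:
By the outcome, as a careful person would: the job done as asked, in the order asked, and still so for the second after the job is handed in, with the robot touching nothing.
It also fails if it takes over 123 s, if anything falls off the work surface, if the arm or the gripper's body presses on something with over 40 N, if the wrist force passes 120 N, or if a joint passes its speed limit or range.

## Working session

There is one attempt and no reset: what is moved stays moved. The work goes in short steps, Python scripts to look and compute and a tool call to move; the robot and the scene stay as the last step left them, time stands still between calls to the robot, and variables do not carry over. Pictures are saved under pics/ and viewed, about 12 in all and at most 16, crops included, and the job is handed in when it is done.

Besides the shell and the picture viewer there is one more tool, called after ">>>" as name([rows], argument=value, ...), one row to a line, values as JSON. apply_moves: Moves the arm, as the interface text tells. Its arguments: {"type":"object","properties":{"deltas":{"type":"array","items":{"type":"object","properties":{"translation":{"type":"array","items":{"type":"number"}},"turn":{"type":"array","items":{"type":"number"}},"hand":{"type":"number"}}}},"newtons":{"type":"number"}},"required":["deltas"]}

```bash
ls; mkdir -p pics
python3 - <<'E'
from bench import readout,camera,calibration
import cv2,numpy as np
s=readout.read_state();print(s['time'],s['ee_pos'],s['eef_rot'],s['width'])
for n in ['scene','top']:
    im=camera(n);cv2.imwrite(f'pics/{n}0.png',im[:,:,::-1])
    c=calibration(n);print(n,c['fx'],c['fy'],c['cx'],c['cy']);print(np.round(c['extrinsics'],4).tolist())
a=cv2.imread('pics/scene0.png');b=cv2.imread('pics/top0.png')
cv2.imwrite('pics/top0b.png',cv2.resize(b,(800,600),interpolation=cv2.INTER_CUBIC))
E
```

```text
pics
0.0 [ 0.14652611 -0.6072005   0.23575297] [ 9.92998303e-01  1.18126485e-01 -1.21256760e-04 -6.99258004e-04] 0.08723879200483954
scene 376.5578117067225 376.5578117067225 254.44562665430092 190.15481735487467
[[0.8075, 0.5898, 0.0076, -0.3991], [0.3137, -0.4184, -0.8524, -0.1336], [-0.4996, 0.6907, -0.5228, 1.205], [0.0, 0.0, 0.0, 1.0]]
top 448.00693500267624 448.00693500267624 257.083443956984 185.99634895828905
[[0.1811, -0.9835, 0.0044, -0.1583], [-0.958, -0.1774, -0.2253, 0.5304], [0.2223, 0.0365, -0.9743, 0.9519], [0.0, 0.0, 0.0, 1.0]]
```

View pics/top0b.png

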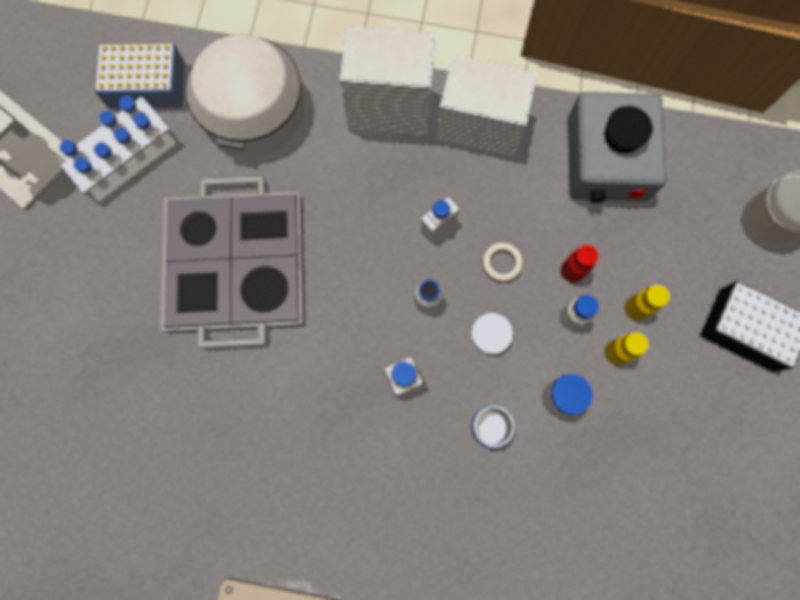

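View pics/scene0.png

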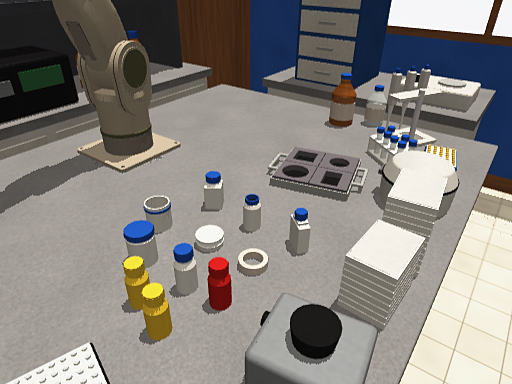

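Top view, in 800x600 pixels:
- **To pack:** flask (441,210), square bottle (404,375), jar (571,395), slim bottle (586,307).
- **Leave alone:** open bottle (429,290), open jar (494,427), and the red and yellow look-alikes on the right.
- **Wells:** bottle (198,228), flask (264,225), square (198,292), jar (264,289).

Next I triangulate from both views.

```bash
cat > h.py <<'E'
import cv2,numpy as np
from bench import readout,camera,calibration
def ray(n,u,v,c=None):
    c=c or calibration(n);E=np.array(c['extrinsics']);R,t=E[:3,:3],E[:3,3]
    x,y=(u-c['cx'])/c['fx'],(v-c['cy'])/c['fy']
    if n=='wrist':
        r=np.hypot(x,y);k=np.sin(r)/max(r,1e-9);d=np.array([x*k,y*k,np.cos(r)])
    else: d=np.array([x,y,1.])
    d=R.T@d
    return -R.T@t,d/np.linalg.norm(d)
def plane(n,u,v,z,c=None):
    o,d=ray(n,u,v,c);return o+d*(z-o[2])/d[2]
def tri(r):
    A=sum(np.eye(3)-np.outer(d,d) for o,d in r);b=sum((np.eye(3)-np.outer(d,d))@o for o,d in r)
    p=np.linalg.solve(A,b);return p,max(np.linalg.norm(np.cross(p-o,d)) for o,d in r)
def blobs(mask,amin=40):
    n,l,s,c=cv2.connectedComponentsWithStats(mask.astype(np.uint8))
    return [(c[i].round(1),s[i],l==i) for i in range(1,n) if s[i,4]>=amin]
def blue(im):
    h=cv2.cvtColor(im,cv2.COLOR_RGB2HSV);return (h[...,0]>100)&(h[...,0]<130)&(h[...,1]>130)&(h[...,2]>60)
E
python3 - <<'E'
from h import *
T=cv2.imread('pics/top0.png')[:,:,::-1].copy();S=cv2.imread('pics/scene0.png')[:,:,::-1].copy()
print('top blue');
for c,s,_ in blobs(blue(T),30): print(c,s, plane('top',*c,0.085).round(3))
print('scene blue')
for c,s,_ in blobs(blue(S),30):
    if s[1]>150: print(c,s)
g=cv2.cvtColor(T,cv2.COLOR_RGB2GRAY)
print('dark top')
for c,s,m in blobs(g[120:215,100:200]<62,150):
    c=c+[100,120];cn=cv2.findContours(m.astype(np.uint8),0,2)[0][0]
    print(c,s,cv2.minAreaRect(cn)[1:],plane('top',*c,0.01).round(4))
g=cv2.cvtColor(S,cv2.COLOR_RGB2GRAY)
print('dark scene')
for c,s,m in blobs(g[140:200,265:370]<62,40):
    print(c+[265,140],s)
E
```

```text
top blue
[80.4 65.2] [75 61 11 10 82] [0.756 0.4   0.085]
[68.3 75. ] [64 71  9  9 59] [0.726 0.421 0.085]
[89.9 76.4] [86 73  9  8 53] [0.732 0.371 0.085]
[77.4 85.9] [74 82  8  9 56] [0.703 0.393 0.085]
[43.1 94. ] [39 90  9  9 61] [0.669 0.465 0.085]
[64.9 95.5] [61 92  9  8 53] [0.675 0.415 0.085]
[ 52. 105.] [ 48 101   9   9  61] [0.647 0.437 0.085]
[281.8 133.4] [277 129  10  10  82] [ 0.675 -0.093  0.085]
[375.  195.7] [368 189  15  14 163] [ 0.571 -0.319  0.085]
[258.3 239.2] [252 232  14  15 159] [ 0.43  -0.084  0.085]
[365.5 252. ] [353 240  26  25 517] [ 0.445 -0.314  0.085]
scene blue
[212.8 177. ] [206 171  15  13 155]
[251.9 199.2] [245 194  14  11 116]
[158.  210.3] [144 202  27  12  57]
[300.8 214. ] [295 208  13  13 142]
[138.6 231.1] [124 220  30  23 544]
[182.9 252.3] [173 243  20  20 311]
dark top
[126.5 146. ] [ 16  16  22  21 346] ((19.091880798339844, 20.50609588623047), 45.0) [0.6022 0.2718 0.01  ]
[168.5 143.9] [ 55  16  28  17 440] ((16.0, 27.0), 90.0) [0.626 0.173 0.01 ]
[168.7 184.6] [ 55  51  29  28 630] ((27.0, 28.0), 90.0) [0.5271 0.1497 0.01  ]
[125.7 186.8] [ 14  55  24  24 544] ((23.0, 23.0), 90.0) [0.5033 0.2488 0.01  ]
dark scene
[305.3 155.8] [ 29  11  24  11 165]
[339.  162.1] [ 65  18  19   9 123]
[295.1 170.8] [ 17  25  27  12 242]
[331.1 178.1] [ 56  31  21  15 206]
[312.4 184. ] [  8  36  77  17 108]
```

Run:
```python
from h import *
P={'flask':((281.8,133.4),(300.8,214)),'bottle':((375,195.7),(182.9,252.3)),'square':((258.3,239.2),(212.8,177)),'jar':((365.5,252),(138.6,231.1)),
'wbottle':((126.5,146),(339,162.1)),'wflask':((168.5,143.9),(331.1,178.1)),'wjar':((168.7,184.6),(295.1,170.8)),'wsquare':((125.7,186.8),(305.3,155.8)),
# obstacle tops by eye
'redcap':((371.5,164.5),(218.5,265)), 'stacktop1':((348*.64,32*.64),(414,177)) }
for k,(a,b) in P.items():
    p,e=tri([ray('top',*a),ray('scene',*b)]);print(k,p.round(4),'res',round(e,4),np.hypot(*p[:2]).round(3))
W={}
for k,l in [('wbottle',(0,0)),('wflask',(0,1)),('wjar',(1,1)),('wsquare',(1,0))]:
    W[k]=plane('top',*P[k][0],0.019);print(k,W[k].round(4))
# rigid grid fit, u: local (i along -x', j along -y')
L=np.array([[.05,.05],[.05,-.05],[-.05,-.05],[-.05,.05]]);Q=np.array([W[k][:2] for k in ['wbottle','wflask','wjar','wsquare']])
c=Q.mean(0);d=Q-c;z=((d[:,0]+1j*d[:,1])*(L[:,0]-1j*L[:,1])).sum();th=np.angle(z)
R=np.array([[np.cos(th),-np.sin(th)],[np.sin(th),np.cos(th)]])
print('c',c.round(4),'yaw',np.degrees(th),'scale',abs(z)/(L**2).sum());print((L@R.T+c).round(4),'\n',(Q-(L@R.T+c)).round(4))
# body yaws
T=cv2.imread('pics/top0.png')
c=[cv2.resize(T[y-28:y+28,x-28:x+28],(390,390),interpolation=cv2.INTER_CUBIC) for x,y in [(282,138),(258,241)]]
cv2.imwrite('pics/crop1.png',np.hstack(c))
```

```text
flask [ 0.677  -0.093   0.0814] res 0.0003 0.683
bottle [ 0.5714 -0.319   0.083 ] res 0.0006 0.654
square [ 0.4313 -0.0833  0.0792] res 0.0009 0.439
jar [ 0.4471 -0.3166  0.0704] res 0.0009 0.548
wbottle [0.5982 0.2663 0.0265] res 0.0005 0.655
wflask [0.6216 0.169  0.0263] res 0.0004 0.644
wjar [0.5243 0.1462 0.0264] res 0.0006 0.544
wsquare [0.5009 0.2437 0.0265] res 0.0006 0.557
redcap [ 0.641  -0.3037  0.0807] res 0.0003 0.709
stacktop1 [0.8571 0.0676 0.1665] res 0.0222 0.86
wbottle [0.5998 0.2686 0.019 ]
wflask [0.6234 0.1707 0.019 ]
wjar [0.5253 0.1476 0.019 ]
wsquare [0.5017 0.2458 0.019 ]
c [0.5626 0.2082] yaw 13.35205080675959 scale 1.0078550429827264
[[0.5997 0.2684]
 [0.6227 0.1711]
 [0.5255 0.148 ]
 [0.5024 0.2453]] 
 [[ 0.0001  0.0003]
 [ 0.0006 -0.0004]
 [-0.0001 -0.0004]
 [-0.0006  0.0005]]
```

View pics/crop1.png

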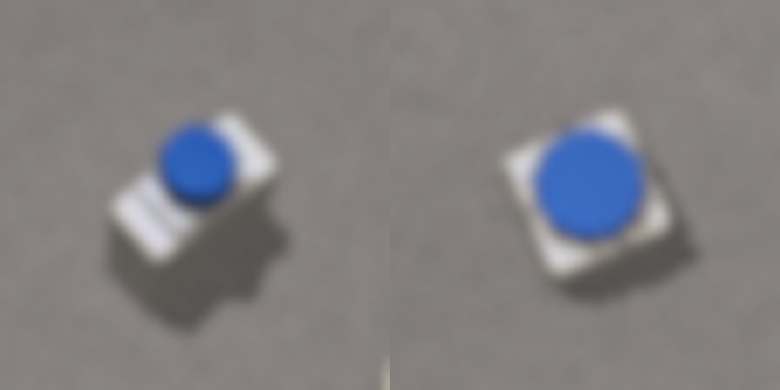

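The crop shows the flask's body edge running (110,210) to (230,112) and (160,265) to (278,160). The square bottle's edges run (505,165) to (620,112). Next come the yaws, the neighbours and the pot.

Run:
```python
from h import *
k=390/56
def q(x,y,ox,oy,z): return plane('top',(x+.5)/k+ox-28-.5,(y+.5)/k+oy-28-.5,z)[:2]
def ang(a,b,ox,oy,z,off=0):
    d=q(b[0]-off,b[1],ox,oy,z)-q(a[0]-off,a[1],ox,oy,z);return np.degrees(np.arctan2(d[1],d[0])).round(1),np.linalg.norm(d).round(4)
print('flask long',ang((110,210),(230,112),282,138,.064),ang((160,265),(278,160),282,138,.064),'short',ang((110,210),(160,265),282,138,.064))
print('sq',ang((505,165),(620,112),258,241,.064,390),ang((552,277),(672,220),258,241,.064,390),ang((505,165),(552,277),258,241,.064,390))
T=cv2.imread('pics/top0.png')[:,:,::-1].copy();S=cv2.imread('pics/scene0.png')[:,:,::-1].copy()
for im,n in((T,'top'),(S,'scene')):
    h=cv2.cvtColor(im,cv2.COLOR_RGB2HSV)
    for nm,lo,hi in(('red',0,6),('yel',22,32)):
        for c,s,_ in blobs((h[...,0]>=lo)&(h[...,0]<=hi)&(h[...,1]>190)&(h[...,2]>130),60):
            if n=='top' or s[1]>200: print(n,nm,c,s,plane(n,*c,.083)[:2].round(3) if n=='top' else '')
for z in (.06,.09,.12,.15):
    print('pot',z,[plane('top',u*.64,v*.64,z)[:2].round(3).tolist() for u,v in((243,35),(243,140),(188,88),(299,88))],'scene c',plane('scene',418,176,z)[:2].round(3),'stackcorner',[plane('top',u*.64,v*.64,z)[:2].round(3).tolist() for u,v in((342,80),(432,88),(345,128))])
    print([plane('scene',u,v,z)[:2].round(3).tolist() for u,v in((380,176),(459,176),(358,221))])
```

```text
flask long (np.float64(-39.0), np.float64(0.053)) (np.float64(-36.8), np.float64(0.054)) short (np.float64(-128.9), np.float64(0.0251))
sq (np.float64(-54.7), np.float64(0.04)) (np.float64(-54.3), np.float64(0.0417)) (np.float64(-146.5), np.float64(0.0381))
top red [375.1 163.3] [368 158  14  12 130] [ 0.645 -0.311]
top yel [417.3 190.3] [407 183  21  18 215] [ 0.6  -0.41]
top yel [403.7 220.7] [394 213  20  18 227] [ 0.527 -0.388]
scene red [218.  263.6] [208 257  20  14 194] 
scene red [224.4 281. ] [217 273  14  14  81] 
scene yel [132.8 262.9] [123 257  21  14 201] 
scene yel [136.5 279.7] [125 270  23  16 191] 
scene yel [151.9 290.6] [141 283  23  17 259] 
scene yel [155.2 309. ] [142 298  26  18 227] 
pot 0.06 [[0.913, 0.262], [0.738, 0.221], [0.807, 0.325], [0.839, 0.156]] scene c [0.815 0.254] stackcorner [[0.864, 0.093], [0.877, -0.047], [0.786, 0.072]]
[[0.739, 0.196], [0.898, 0.316], [0.77, -0.016]]
pot 0.09 [[0.895, 0.251], [0.725, 0.211], [0.793, 0.312], [0.823, 0.148]] scene c [0.825 0.195] stackcorner [[0.848, 0.087], [0.86, -0.049], [0.772, 0.067]]
[[0.753, 0.141], [0.902, 0.253], [0.783, -0.058]]
pot 0.12 [[0.877, 0.24], [0.713, 0.202], [0.778, 0.299], [0.808, 0.14]] scene c [0.835 0.135] stackcorner [[0.832, 0.081], [0.843, -0.05], [0.758, 0.062]]
[[0.768, 0.086], [0.907, 0.189], [0.796, -0.099]]
pot 0.15 [[0.859, 0.23], [0.7, 0.192], [0.763, 0.286], [0.792, 0.133]] scene c [0.845 0.076] stackcorner [[0.815, 0.076], [0.826, -0.052], [0.744, 0.057]]
[[0.783, 0.03], [0.911, 0.126], [0.809, -0.141]]
```

>>> apply_moves([
  {"translation": [0.034,0.033,0],"turn": [0,0,0.145],"hand": 0.087},
  {"translation": [0.034,0.033,0],"turn": [0,0,0.145],"hand": 0.087},
  {"translation": [0.034,0.033,0],"turn": [0,0,0.145],"hand": 0.087},
  {"translation": [0.034,0.033,0],"turn": [0,0,0.145],"hand": 0.087},
  {"translation": [0.034,0.033,0],"turn": [0,0,0.145],"hand": 0.087},
], newtons=20)

```text
time: 0.6
ee_pos: [0.3131, -0.4397, 0.2328]
eef_rot: [0.884, 0.467, -0.003, -0.001]
ft_force: [0.9, -0.4, 1.2]
width: 0.0871
```

>>> apply_moves([
  {"translation": [0.034,0.031,-0.008],"turn": [0,0,0],"hand": 0.087},
  {"translation": [0.034,0.031,-0.008],"turn": [0,0,0],"hand": 0.087},
  {"translation": [0.034,0.031,-0.008],"turn": [0,0,0],"hand": 0.087},
  {"translation": [0.031,0.03,-0.008],"turn": [0,0,0],"hand": 0.087},
  {"translation": [0,0,0],"turn": [0,0,0],"hand": 0.087},
])

```text
time: 1.1
ee_pos: [0.4544, -0.3041, 0.1994]
eef_rot: [0.881, 0.474, -0.002, -0.002]
ft_force: [-0.8, -0.7, -0.9]
width: 0.0868
```

Run:
```python
from h import *
c=calibration('wrist');im=camera('wrist');s=readout.read_state();print(s['ee_pos'],s['eef_rot'])
cv2.imwrite('pics/w1.png',im[:,:,::-1])
for b,st,_ in blobs(blue(im),60): print(b,st,plane('wrist',*b,.077,c).round(4),plane('wrist',*b,.085,c).round(4))
```

```text
[ 0.4524727  -0.30687187  0.19969561] [ 0.88120501  0.47272518 -0.00253653 -0.00148476]
[113.6  21.7] [ 96   4  37  36 985] [ 0.4325 -0.0805  0.077 ] [ 0.4345 -0.0852  0.085 ]
[372.4 139.3] [ 354  122   38   37 1033] [ 0.5743 -0.3191  0.077 ] [ 0.5721 -0.3167  0.085 ]
[177.  146.2] [154 126  32  53 149] [ 0.4159 -0.2239  0.077 ] [ 0.4183 -0.2243  0.085 ]
[260.1 203.2] [ 231  174   59   58 2564] [ 0.4501 -0.3133  0.077 ] [ 0.4515 -0.3111  0.085 ]
```

View pics/w1.png

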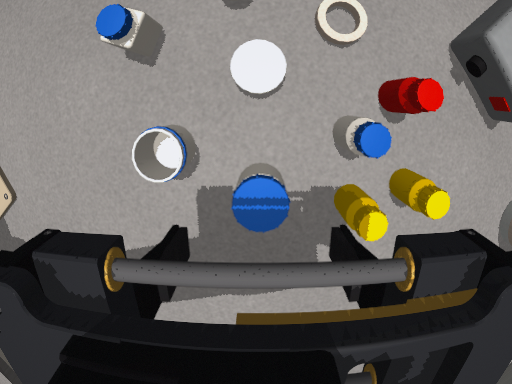

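The wrist view has the jar at (260,203), which gives (0.450,-0.313), within about 4 mm of the two-view fix. I go down on it now.

>>> apply_moves([
  {"translation": [-0.003,-0.007,-0.02],"turn": [0,0,0],"hand": 0.084},
  {"translation": [0,0,-0.04],"turn": [0,0,0],"hand": 0.084},
  {"translation": [0,0,-0.04],"turn": [0,0,0],"hand": 0.084},
  {"translation": [0,0,-0.03],"turn": [0,0,0],"hand": 0.084},
  {"translation": [0,0,0],"turn": [0,0,0],"hand": 0.084},
])

```text
time: 1.65
ee_pos: [0.4454, -0.3193, 0.0667]
eef_rot: [0.883, 0.47, -0.004, 0.0]
ft_force: [-0.2, 0.6, 0.5]
width: 0.0838
```

>>> apply_moves([
  {"translation": [0.004,0.005,-0.009],"turn": [0,0,0],"hand": 0.084},
  {"translation": [0,0,0],"turn": [0,0,0],"hand": 0.05},
  {"translation": [0,0,0],"turn": [0,0,0],"hand": 0.05},
  {"translation": [0,0,0],"turn": [0,0,0],"hand": 0.05},
  {"translation": [0,0,0],"turn": [0,0,0],"hand": 0.05},
], newtons=20)

```text
time: 2.15
ee_pos: [0.451, -0.3172, 0.0625]
eef_rot: [0.883, 0.469, -0.003, 0.003]
ft_force: [-1.5, 0.3, -0.4]
width: 0.0595
```

>>> apply_moves([
  {"translation": [0,0,-0.004],"turn": [0,0,0],"hand": 0.045},
  {"translation": [0,0,0],"turn": [0,0,0],"hand": 0.045},
  {"translation": [0,0,0],"turn": [0,0,0],"hand": 0.045},
], newtons=20)

```text
time: 2.45
ee_pos: [0.4519, -0.3178, 0.0613]
eef_rot: [0.883, 0.469, -0.002, 0.005]
ft_force: [-0.0, 0.1, -1.6]
width: 0.0553
```

>>> apply_moves([
  {"translation": [0,0,0.03],"turn": [0,0,0],"hand": 0.045},
  {"translation": [0,0,0.045],"turn": [0,0,0],"hand": 0.045},
  {"translation": [0,0,0.045],"turn": [0,0,0],"hand": 0.045},
  {"translation": [0.005,0.03,0.02],"turn": [0,0,0.05],"hand": 0.045},
  {"translation": [0.007,0.045,0],"turn": [0,0,0.1],"hand": 0.045},
])

```text
time: 2.95
ee_pos: [0.4604, -0.2459, 0.2042]
eef_rot: [0.847, 0.531, -0.004, 0.004]
ft_force: [1.0, 1.1, -1.2]
width: 0.0554
```

>>> apply_moves([
  {"translation": [0.008,0.048,0],"turn": [0,0,0.1],"hand": 0.045},
  {"translation": [0.008,0.048,0],"turn": [0,0,0.1],"hand": 0.045},
  {"translation": [0.008,0.048,0],"turn": [0,0,0.1],"hand": 0.045},
  {"translation": [0.008,0.048,0],"turn": [0,0,0.1],"hand": 0.045},
  {"translation": [0.008,0.048,0],"turn": [0,0,0.1],"hand": 0.045},
])

```text
time: 3.45
ee_pos: [0.5003, 0.0004, 0.2058]
eef_rot: [0.684, 0.73, -0.002, 0.007]
ft_force: [0.2, -0.6, -1.0]
width: 0.0556
```

>>> apply_moves([
  {"translation": [0.007,0.044,0],"turn": [0,0,0.08],"hand": 0.045},
  {"translation": [0.007,0.044,0],"turn": [0,0,0.08],"hand": 0.045},
  {"translation": [0.006,0.035,0],"turn": [0,0,0],"hand": 0.045},
  {"translation": [0.003,0.015,0],"turn": [0,0,0],"hand": 0.045},
  {"translation": [0,0,0],"turn": [0,0,0],"hand": 0.045},
])

```text
time: 3.95
ee_pos: [0.5221, 0.1524, 0.206]
eef_rot: [0.615, 0.788, 0.001, 0.007]
ft_force: [-0.1, 0.0, -1.1]
width: 0.0555
```

Run:
```python
from h import *
c=calibration('wrist');im=camera('wrist');s=readout.read_state();print(s['ee_pos'],s['eef_rot'])
cv2.imwrite('pics/w2.png',im[:,:,::-1])
g=cv2.cvtColor(im,cv2.COLOR_RGB2GRAY)
for b,st,_ in blobs(g<45,400): print(b,st,plane('wrist',*b,.019,c).round(4))
```

```text
[0.52205316 0.15113442 0.20591968] [6.15577106e-01 7.88043553e-01 5.75937843e-04 7.20098036e-03]
[494.9  57.6] [ 479    5   33   95 1274] [0.8046 0.4051 0.019 ]
[254.   88.5] [ 233   67   54   53 1313] [0.4963 0.2475 0.019 ]
[346.9  88.4] [326  74  41  37 754] [0.5977 0.2767 0.019 ]
[228.5 315.7] [    0   110   512   274 37937] [ 0.533 -0.058  0.019]
[258.  170.6] [ 229  151   60   39 1086] [0.5232 0.1579 0.019 ]
[199.4 244.5] [172 218  63  45 957] [0.474  0.0477 0.019 ]
[318.5 244.5] [284 221  63  42 946] [0.6211 0.0837 0.019 ]
[445.5 362.4] [ 415  342   58   42 1389] [ 0.9942 -0.1304  0.019 ]
```

View pics/w2.png

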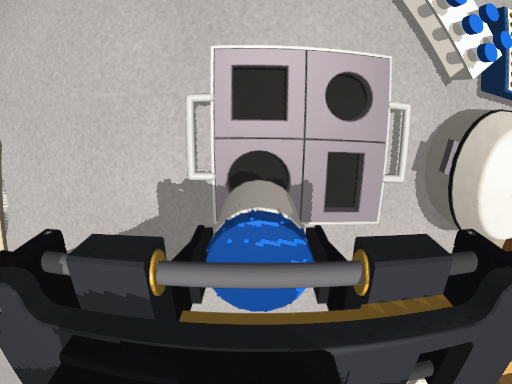

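Wrist view 2 shows the rims of the square well at (259,93) and the bottle well at (349,97), with the junction of the blocks near (304,138). I check the well grid against these.

Run:
```python
from h import *
c=calibration('wrist')
im=cv2.imread('pics/w2.png');g=cv2.cvtColor(im,cv2.COLOR_BGR2GRAY)
for n,(x,y) in {'sq':(259.5,93),'bo':(349,97),'junc':(304.5,138),'flask':(344,181)}.items(): print(n,plane('wrist',x,y,.028,c).round(4))
# wells incl. walls: threshold between block and wall
for b,st,m in blobs(g<90,400):
    if st[1]<200 and 220<b[0]<380:
        x,y,w,h=st[:4];u,v=x+w/2-.5,y+h/2-.5;print(b,st,plane('wrist',u,v,.028,c).round(4))
o,d=ray('wrist',304.5,138,c)
# junction in top image at (231.5,259.5)/800
print(plane('top',231.5*.64,259.5*.64,.028).round(4), tri([ray('wrist',304.5,138,c),ray('top',231.5*.64,259.5*.64)]))
```

```text
sq [0.5034 0.2424 0.028 ]
bo [0.6    0.2654 0.028 ]
junc [0.5634 0.2069 0.028 ]
flask [0.6225 0.1712 0.028 ]
[259.2  92.2] [ 232   65   56   55 3017] [0.5031 0.2435 0.028 ]
[348.5  96.2] [ 326   72   46   49 1792] [0.5992 0.2663 0.028 ]
[257.9 309.5] [    0   109   512   275 68460] [0.5421 0.0667 0.028 ]
[258.1 169.9] [ 227  151   63   42 1719] [0.5228 0.1576 0.028 ]
[343.4 181.4] [ 324  152   40   60 2096] [0.6221 0.1705 0.028 ]
[0.5585 0.2031 0.028 ] (array([0.56338231, 0.20642989, 0.01623854]), np.float64(0.002150788912304212))
```

>>> apply_moves([
  {"translation": [0.004,-0.004,-0.02],"turn": [0,0,0],"hand": 0.045},
  {"translation": [0,0,-0.035],"turn": [0,0,0],"hand": 0.045},
  {"translation": [0,0,-0.035],"turn": [0,0,0],"hand": 0.045},
  {"translation": [0,0,-0.02],"turn": [0,0,0],"hand": 0.045},
  {"translation": [0,0,-0.005],"turn": [0,0,0],"hand": 0.045},
])

```text
time: 4.5
ee_pos: [0.5275, 0.1388, 0.088]
eef_rot: [0.619, 0.785, 0.0, 0.01]
ft_force: [-0.5, 0.6, 0.6]
width: 0.0553
```

>>> apply_moves([
  {"translation": [-0.002,0.008,0.003],"turn": [0,0,0],"hand": 0.045},
  {"translation": [0,0,0],"turn": [0,0,0],"hand": 0.045},
])

```text
time: 4.7
ee_pos: [0.5256, 0.1455, 0.0918]
eef_rot: [0.62, 0.784, -0.0, 0.01]
ft_force: [-0.5, 0.3, -0.7]
width: 0.0554
```

>>> apply_moves([
  {"translation": [0,0.002,-0.01],"turn": [0,0,0],"hand": 0.045},
  {"translation": [0,0,-0.007],"turn": [0,0,0],"hand": 0.045},
  {"translation": [0,0,-0.003],"turn": [0,0,0],"hand": 0.045},
  {"translation": [0,0,-0.001],"turn": [0,0,0],"hand": 0.045},
])

```text
time: 5.1
ee_pos: [0.5273, 0.1477, 0.072]
eef_rot: [0.62, 0.784, 0.001, 0.012]
ft_force: [-0.2, 1.0, -1.9]
width: 0.0558
```

>>> apply_moves([
  {"translation": [0,0,-0.002],"turn": [0,0,0],"hand": 0.045},
  {"translation": [0,0,0],"turn": [0,0,0],"hand": 0.045},
])

```text
time: 5.3
ee_pos: [0.5279, 0.1476, 0.0706]
eef_rot: [0.62, 0.784, 0.001, 0.012]
ft_force: [-0.6, -0.5, -1.0]
width: 0.0557
```

>>> apply_moves([
  {"translation": [0,0,-0.002],"turn": [0,0,0],"hand": 0.045},
  {"translation": [0,0,-0.002],"turn": [0,0,0],"hand": 0.045},
])

```text
time: 5.5
ee_pos: [0.5287, 0.1475, 0.0697]
eef_rot: [0.621, 0.784, 0.001, 0.013]
ft_force: [-14.4, -4.5, 29.8]
width: 0.0556
```

>>> apply_moves([
  {"translation": [0,0,0.001],"turn": [0,0,0],"hand": 0.06},
  {"translation": [0,0,0],"turn": [0,0,0],"hand": 0.07},
  {"translation": [0,0,0],"turn": [0,0,0],"hand": 0.076},
  {"translation": [0,0,0.02],"turn": [0,0,0],"hand": 0.076},
  {"translation": [0,0,0.045],"turn": [0,0,0],"hand": 0.076},
])

```text
time: 6.0
ee_pos: [0.5261, 0.1464, 0.1325]
eef_rot: [0.621, 0.784, -0.002, 0.011]
ft_force: [0.3, -0.3, -0.0]
width: 0.075
```

>>> apply_moves([
  {"translation": [0,-0.01,0.045],"turn": [0.014,0.017,0],"hand": 0.07},
  {"translation": [0.004,-0.04,0.03],"turn": [0,0,-0.09],"hand": 0.07},
  {"translation": [0.005,-0.048,0],"turn": [0,0,-0.09],"hand": 0.07},
  {"translation": [0.005,-0.048,0],"turn": [0,0,-0.09],"hand": 0.07},
  {"translation": [0.005,-0.048,0],"turn": [0,0,-0.09],"hand": 0.07},
])

```text
time: 6.5
ee_pos: [0.5462, -0.044, 0.2171]
eef_rot: [0.749, 0.662, 0.004, 0.002]
ft_force: [2.4, -0.9, -0.1]
width: 0.0699
```

>>> apply_moves([
  {"translation": [0.005,-0.048,0],"turn": [0,0,-0.09],"hand": 0.07},
  {"translation": [0.005,-0.048,0],"turn": [0,0,-0.09],"hand": 0.07},
  {"translation": [0.005,-0.048,0],"turn": [0,0,-0.09],"hand": 0.07},
  {"translation": [0.005,-0.048,0],"turn": [0,0,-0.09],"hand": 0.07},
  {"translation": [0.004,-0.035,0],"turn": [0,0,0],"hand": 0.07},
])

```text
time: 7.0
ee_pos: [0.5691, -0.2824, 0.2168]
eef_rot: [0.861, 0.508, 0.003, 0.004]
ft_force: [0.5, 0.2, -0.4]
width: 0.0701
```

>>> apply_moves([
  {"translation": [0.003,-0.028,-0.02],"turn": [0,0,0],"hand": 0.07},
  {"translation": [0,0,-0.02],"turn": [0,0,0],"hand": 0.07},
  {"translation": [0,0,0],"turn": [0,0,0],"hand": 0.07},
])

```text
time: 7.3
ee_pos: [0.5705, -0.3196, 0.1739]
eef_rot: [0.864, 0.504, 0.002, 0.005]
ft_force: [-0.0, 0.9, -0.6]
width: 0.07
```

```bash
cat > w.py <<'E'
from h import *
import sys
z=float(sys.argv[1])
c=calibration('wrist');im=camera('wrist');s=readout.read_state();print(s['ee_pos'].round(4),s['eef_rot'].round(4))
cv2.imwrite(f'pics/{sys.argv[2]}.png',im[:,:,::-1])
for b,st,m in blobs(blue(im),60): print(b,st,plane('wrist',*b,z,c).round(4))
E
python3 w.py .09 w3
```

```text
[ 0.5708 -0.3203  0.1754] [0.864  0.5035 0.0024 0.0056]
[121.6   7.1] [105   0  34  16 260] [ 0.5583 -0.1143  0.09  ]
[21.6 69.1] [  6  52  32  34 856] [ 0.4413 -0.0895  0.09  ]
[ 78.8 188.9] [ 55 170  34  50 211] [ 0.4363 -0.2251  0.09  ]
[257.5 200.3] [ 238  180   40   41 1260] [ 0.5738 -0.3154  0.09  ]
```

>>> apply_moves([
  {"translation": [0.002,0.004,-0.02],"turn": [0,0,0],"hand": 0.07},
  {"translation": [0,0.001,-0.035],"turn": [0,0,0],"hand": 0.07},
  {"translation": [0,0.001,-0.035],"turn": [0,0,0],"hand": 0.07},
  {"translation": [0,0,-0.025],"turn": [0,0,0],"hand": 0.07},
  {"translation": [0,0,0],"turn": [0,0,0],"hand": 0.07},
])

```text
time: 7.85
ee_pos: [0.577, -0.3113, 0.0648]
eef_rot: [0.863, 0.506, 0.006, 0.01]
ft_force: [0.1, 0.1, 0.4]
width: 0.0702
```

>>> apply_moves([
  {"translation": [-0.004,-0.005,-0.008],"turn": [0.017,0.01,0],"hand": 0.07},
  {"translation": [0,0,-0.005],"turn": [0,0,0],"hand": 0.07},
  {"translation": [0,0,0],"turn": [0,0,0],"hand": 0.07},
])

```text
time: 8.15
ee_pos: [0.5754, -0.3166, 0.0561]
eef_rot: [0.862, 0.506, 0.007, 0.001]
ft_force: [0.1, -0.7, 0.5]
width: 0.0698
```

>>> apply_moves([
  {"translation": [-0.002,0,-0.008],"turn": [0,0,0],"hand": 0.06},
  {"translation": [0,0,0],"turn": [0,0,0],"hand": 0.035},
  {"translation": [0,0,0],"turn": [0,0,0],"hand": 0.035},
  {"translation": [0,0,0],"turn": [0,0,0],"hand": 0.03},
  {"translation": [0,0,0],"turn": [0,0,0],"hand": 0.03},
])

```text
time: 8.65
ee_pos: [0.5744, -0.3174, 0.0502]
eef_rot: [0.863, 0.506, 0.008, 0.003]
ft_force: [1.4, 0.1, -1.3]
width: 0.0393
```

>>> apply_moves([
  {"translation": [0,0,0.015],"turn": [0,0,0],"hand": 0.03},
  {"translation": [0,0,0.045],"turn": [0,0,0],"hand": 0.03},
  {"translation": [0,0,0.045],"turn": [0,0,0],"hand": 0.03},
  {"translation": [0.002,0.03,0.035],"turn": [0,0,0.05],"hand": 0.03},
  {"translation": [0.002,0.045,0.01],"turn": [0,0,0.09],"hand": 0.03},
])

```text
time: 9.15
ee_pos: [0.5745, -0.2465, 0.2065]
eef_rot: [0.827, 0.562, 0.006, 0.002]
ft_force: [2.0, 1.3, -0.8]
width: 0.0396
```

>>> apply_moves([
  {"translation": [0.002,0.048,0],"turn": [0,0,0.09],"hand": 0.03},
  {"translation": [0.002,0.048,0],"turn": [0,0,0.09],"hand": 0.03},
  {"translation": [0.002,0.048,0],"turn": [0,0,0.09],"hand": 0.03},
  {"translation": [0.002,0.048,0],"turn": [0,0,0.09],"hand": 0.03},
  {"translation": [0.002,0.048,0],"turn": [0,0,0.09],"hand": 0.03},
])

```text
time: 9.65
ee_pos: [0.5852, 0.0006, 0.2173]
eef_rot: [0.675, 0.738, 0.009, 0.006]
ft_force: [0.9, 0.5, -1.8]
width: 0.0399
```

>>> apply_moves([
  {"translation": [0.002,0.048,0],"turn": [0,0,0.09],"hand": 0.03},
  {"translation": [0.002,0.048,0],"turn": [0,0,0.09],"hand": 0.03},
  {"translation": [0.002,0.048,0],"turn": [0,0,0],"hand": 0.03},
  {"translation": [0.002,0.048,0],"turn": [0,0,0],"hand": 0.03},
  {"translation": [0.002,0.03,0],"turn": [0,0,0],"hand": 0.03},
])

```text
time: 10.15
ee_pos: [0.5934, 0.2345, 0.2247]
eef_rot: [0.601, 0.799, 0.012, 0.008]
ft_force: [-0.1, -0.7, -0.4]
width: 0.0395
```

>>> apply_moves([
  {"translation": [0.004,0.024,-0.015],"turn": [0.004,0.017,0],"hand": 0.03},
  {"translation": [0,0,-0.03],"turn": [0,0,0],"hand": 0.03},
  {"translation": [0,0,-0.03],"turn": [0,0,0],"hand": 0.03},
  {"translation": [0,0,-0.015],"turn": [0,0,0],"hand": 0.03},
  {"translation": [0,0,0],"turn": [0,0,0],"hand": 0.03},
])

```text
time: 10.65
ee_pos: [0.5957, 0.2685, 0.1388]
eef_rot: [0.597, 0.802, 0.012, 0.0]
ft_force: [0.1, -0.1, -0.8]
width: 0.0395
```

>>> apply_moves([
  {"translation": [0.004,-0.001,-0.02],"turn": [0,0,0],"hand": 0.03},
  {"translation": [0,0,-0.02],"turn": [0,0,0],"hand": 0.03},
  {"translation": [0,0,-0.008],"turn": [0,0,0],"hand": 0.03},
  {"translation": [0,0,0],"turn": [0,0,0],"hand": 0.03},
])

```text
time: 11.05
ee_pos: [0.6029, 0.2663, 0.0929]
eef_rot: [0.598, 0.801, 0.014, 0.002]
ft_force: [-0.3, 0.3, -0.4]
width: 0.0395
```

>>> apply_moves([
  {"translation": [-0.003,0,-0.015],"turn": [0,0,0],"hand": 0.03},
  {"translation": [-0.001,0,-0.012],"turn": [0,0,0],"hand": 0.03},
  {"translation": [0,0,-0.003],"turn": [0,0,0],"hand": 0.03},
  {"translation": [0,0,0],"turn": [0,0,0],"hand": 0.03},
])

```text
time: 11.45
ee_pos: [0.5996, 0.2662, 0.0624]
eef_rot: [0.598, 0.801, 0.015, 0.003]
ft_force: [0.0, -0.5, -1.2]
width: 0.0394
```

>>> apply_moves([
  {"translation": [0,0,-0.002],"turn": [0.015,-0.005,0],"hand": 0.03},
  {"translation": [0,0,-0.001],"turn": [0,0,0],"hand": 0.03},
])

```text
time: 11.65
ee_pos: [0.5998, 0.2672, 0.0603]
eef_rot: [0.598, 0.801, 0.024, 0.0]
ft_force: [-2.3, -0.7, 4.6]
width: 0.0394
```

>>> apply_moves([
  {"translation": [0,0,0.001],"turn": [-0.025,0.018,0],"hand": 0.03},
  {"translation": [0,0,0],"turn": [0,0,0],"hand": 0.03},
])

```text
time: 11.85
ee_pos: [0.6002, 0.267, 0.0621]
eef_rot: [0.598, 0.801, 0.008, 0.001]
ft_force: [0.5, -0.8, -0.9]
width: 0.0394
```

>>> apply_moves([
  {"translation": [0,0,-0.001],"turn": [0,0,0],"hand": 0.03},
  {"translation": [0,0,-0.001],"turn": [0,0,0],"hand": 0.03},
  {"translation": [0,0,-0.001],"turn": [0,0,0],"hand": 0.03},
])

```text
time: 12.15
ee_pos: [0.6006, 0.2669, 0.0599]
eef_rot: [0.599, 0.801, 0.009, 0.001]
ft_force: [-5.9, -3.4, 14.7]
width: 0.0397
```

>>> apply_moves([
  {"translation": [0,0,0.001],"turn": [0,0,0],"hand": 0.05},
  {"translation": [0,0,0],"turn": [0,0,0],"hand": 0.065},
  {"translation": [0,0,0.02],"turn": [0,0,0],"hand": 0.068},
  {"translation": [0,0,0.04],"turn": [0,0,0],"hand": 0.068},
  {"translation": [0,0,0.04],"turn": [0,0,0],"hand": 0.068},
])

```text
time: 12.65
ee_pos: [0.5977, 0.2642, 0.1573]
eef_rot: [0.599, 0.801, 0.006, -0.001]
ft_force: [1.5, 0.3, 0.0]
width: 0.066
```

>>> apply_moves([
  {"translation": [-0.016,-0.033,0.03],"turn": [-0.01,0.01,0.066],"hand": 0.08},
  {"translation": [-0.02,-0.042,0.01],"turn": [0,0,0.066],"hand": 0.08},
  {"translation": [-0.021,-0.044,0],"turn": [0,0,0.066],"hand": 0.08},
  {"translation": [-0.021,-0.044,0],"turn": [0,0,0.066],"hand": 0.08},
  {"translation": [-0.021,-0.044,0],"turn": [0,0,0.066],"hand": 0.08},
])

```text
time: 13.15
ee_pos: [0.4973, 0.0601, 0.204]
eef_rot: [0.45, 0.893, 0.004, -0.0]
ft_force: [1.6, -1.2, 0.7]
width: 0.0799
```

>>> apply_moves([
  {"translation": [-0.02,-0.044,0],"turn": [0,0,-0.01],"hand": 0.08},
  {"translation": [-0.02,-0.044,0],"turn": [0,0,0],"hand": 0.08},
  {"translation": [-0.015,-0.03,0],"turn": [0,0,0],"hand": 0.08},
  {"translation": [-0.006,-0.015,0],"turn": [0,0,0],"hand": 0.08},
  {"translation": [0,0,0],"turn": [0,0,0],"hand": 0.08},
])

```text
time: 13.65
ee_pos: [0.4301, -0.0852, 0.2038]
eef_rot: [0.459, 0.889, 0.002, 0.002]
ft_force: [0.7, 1.4, -0.4]
width: 0.0803
```

```bash
python3 w.py .086 w4
python3 - <<'E'
import cv2
im=cv2.imread('pics/w4.png');cv2.imwrite('pics/w4c.png',cv2.resize(im[100:300,150:370],(770,700),interpolation=cv2.INTER_CUBIC)[:600])
E
```

```text
[ 0.4307 -0.0839  0.2039] [0.4582 0.8889 0.002  0.0019]
[460.8  72.4] [ 439   46   45   53 1854] [0.5272 0.1428 0.086 ]
[261.2 189.8] [ 243  171   37   39 1056] [ 0.4319 -0.0806  0.086 ]
[158.8 232.5] [142 230  30  10  77] [ 0.3732 -0.177   0.086 ]
```

View pics/w4c.png

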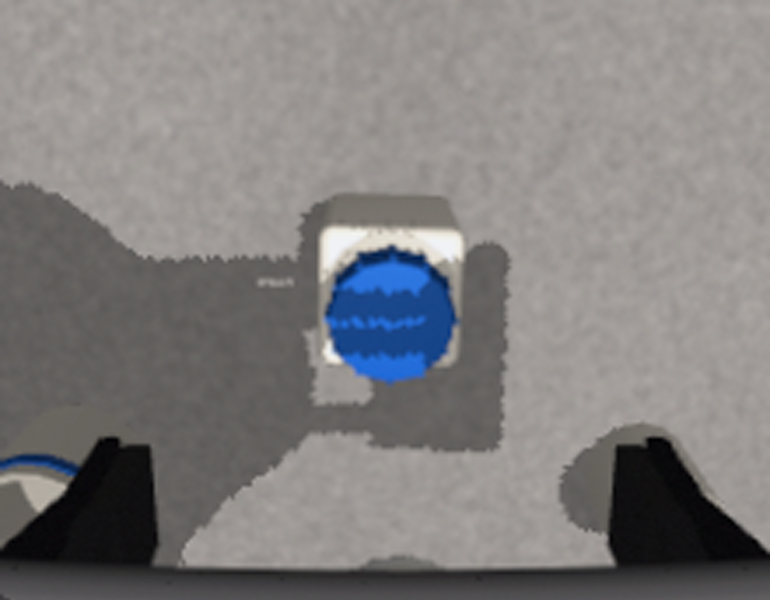

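The square bottle's sides run parallel to the jaws, its cap is centred, and the packed jar is standing in its well. I go down on the square bottle.

>>> apply_moves([
  {"translation": [0.001,0.002,-0.025],"turn": [0,0,0],"hand": 0.07},
  {"translation": [0,0,-0.04],"turn": [0,0,0],"hand": 0.07},
  {"translation": [0,0,-0.04],"turn": [0,0,0],"hand": 0.07},
  {"translation": [0,0,-0.025],"turn": [0,0,0],"hand": 0.07},
  {"translation": [0,0,-0.005],"turn": [0,0,0],"hand": 0.07},
])

```text
time: 14.2
ee_pos: [0.4359, -0.075, 0.0668]
eef_rot: [0.455, 0.891, 0.004, 0.006]
ft_force: [-0.2, -0.9, 0.0]
width: 0.07
```

>>> apply_moves([
  {"translation": [-0.004,-0.007,-0.008],"turn": [0.005,0.01,0],"hand": 0.07},
  {"translation": [0,0,-0.008],"turn": [0,0,0],"hand": 0.07},
  {"translation": [0,0,-0.003],"turn": [0,0,0],"hand": 0.07},
  {"translation": [0,0,0],"turn": [0,0,0],"hand": 0.06},
  {"translation": [0,0,0],"turn": [0,0,0],"hand": 0.035},
])

```text
time: 14.7
ee_pos: [0.4344, -0.081, 0.0493]
eef_rot: [0.453, 0.891, 0.005, 0.001]
ft_force: [0.3, 0.5, 0.0]
width: 0.0607
```

>>> apply_moves([
  {"translation": [0,0,0],"turn": [0,0,0],"hand": 0.033},
  {"translation": [0,0,0],"turn": [0,0,0],"hand": 0.033},
  {"translation": [0,0,0],"turn": [0,0,0],"hand": 0.033},
])

```text
time: 15.0
ee_pos: [0.4352, -0.0814, 0.0505]
eef_rot: [0.454, 0.891, 0.005, 0.002]
ft_force: [-0.3, 0.2, -1.3]
width: 0.042
```

>>> apply_moves([
  {"translation": [0,0,0.015],"turn": [0,0,0],"hand": 0.033},
  {"translation": [0,0,0.045],"turn": [0,0,0],"hand": 0.033},
  {"translation": [0,0,0.045],"turn": [0,0,0],"hand": 0.033},
  {"translation": [0.006,0.03,0.035],"turn": [0,0,-0.06],"hand": 0.033},
  {"translation": [0.008,0.04,0.01],"turn": [0,0,-0.06],"hand": 0.033},
])

```text
time: 15.5
ee_pos: [0.4458, -0.0132, 0.2039]
eef_rot: [0.511, 0.86, 0.005, -0.0]
ft_force: [2.0, -0.3, -2.1]
width: 0.0418
```

>>> apply_moves([
  {"translation": [0.01,0.047,0],"turn": [0,0,-0.06],"hand": 0.033},
  {"translation": [0.01,0.047,0],"turn": [0,0,-0.06],"hand": 0.033},
  {"translation": [0.01,0.047,0],"turn": [0,0,-0.06],"hand": 0.033},
  {"translation": [0.01,0.047,0],"turn": [0,0,-0.06],"hand": 0.033},
  {"translation": [0.007,0.03,0],"turn": [0,0,-0.02],"hand": 0.033},
])

```text
time: 16.0
ee_pos: [0.4946, 0.2123, 0.208]
eef_rot: [0.625, 0.78, 0.006, 0.005]
ft_force: [0.4, -0.3, -0.9]
width: 0.0419
```

>>> apply_moves([
  {"translation": [0.007,0.024,-0.015],"turn": [0,0,0.012],"hand": 0.033},
  {"translation": [0,0,-0.03],"turn": [0,0,0],"hand": 0.033},
  {"translation": [0,0,-0.03],"turn": [0,0,0],"hand": 0.033},
  {"translation": [0,0,-0.015],"turn": [0,0,0],"hand": 0.033},
  {"translation": [0,0,0],"turn": [0,0,0],"hand": 0.033},
])

```text
time: 16.5
ee_pos: [0.5004, 0.2448, 0.1152]
eef_rot: [0.618, 0.786, 0.007, 0.003]
ft_force: [0.4, -0.9, -0.6]
width: 0.0421
```

>>> apply_moves([
  {"translation": [0.002,-0.001,-0.015],"turn": [0,0,0],"hand": 0.033},
  {"translation": [0,0,-0.01],"turn": [0,0,0],"hand": 0.033},
  {"translation": [0,0,0],"turn": [0,0,0],"hand": 0.033},
])

```text
time: 16.8
ee_pos: [0.504, 0.2431, 0.0905]
eef_rot: [0.618, 0.786, 0.008, 0.004]
ft_force: [0.7, -0.2, -0.7]
width: 0.0419
```

>>> apply_moves([
  {"translation": [-0.002,0.001,-0.012],"turn": [-0.005,0.004,0],"hand": 0.033},
  {"translation": [0,0,-0.012],"turn": [0,0,0],"hand": 0.033},
  {"translation": [0,0,-0.004],"turn": [0,0,0],"hand": 0.033},
  {"translation": [0,0,0],"turn": [0,0,0],"hand": 0.033},
])

```text
time: 17.2
ee_pos: [0.5026, 0.2441, 0.0611]
eef_rot: [0.619, 0.786, 0.006, 0.005]
ft_force: [-0.1, 0.2, -1.7]
width: 0.0422
```

>>> apply_moves([
  {"translation": [0,0,-0.001],"turn": [0,0,0],"hand": 0.033},
  {"translation": [0,0,0],"turn": [0,0,0],"hand": 0.033},
])

```text
time: 17.4
ee_pos: [0.5028, 0.2443, 0.0605]
eef_rot: [0.619, 0.786, 0.006, 0.005]
ft_force: [-0.3, 0.1, -0.8]
width: 0.0419
```

>>> apply_moves([
  {"translation": [0,0,-0.001],"turn": [0,0,0],"hand": 0.033},
  {"translation": [0,0,-0.001],"turn": [0,0,0],"hand": 0.033},
])

```text
time: 17.6
ee_pos: [0.5031, 0.2444, 0.0602]
eef_rot: [0.619, 0.785, 0.006, 0.006]
ft_force: [-6.9, -4.0, 16.5]
width: 0.0421
```

>>> apply_moves([
  {"translation": [0,0,0.001],"turn": [0,0,0],"hand": 0.05},
  {"translation": [0,0,0],"turn": [0,0,0],"hand": 0.062},
  {"translation": [0,0,0.02],"turn": [0,0,0],"hand": 0.064},
  {"translation": [0,0,0.04],"turn": [0,0,0],"hand": 0.064},
  {"translation": [0,0,0.04],"turn": [0,0,0],"hand": 0.064},
])

```text
time: 18.1
ee_pos: [0.5009, 0.243, 0.16]
eef_rot: [0.619, 0.786, 0.003, 0.004]
ft_force: [1.4, 1.2, 0.5]
width: 0.0632
```

>>> apply_moves([
  {"translation": [0.014,-0.03,0.04],"turn": [0.004,0.012,0.1],"hand": 0.064},
  {"translation": [0.02,-0.04,0.01],"turn": [0,0,0.1],"hand": 0.06},
  {"translation": [0.022,-0.043,0],"turn": [0,0,0.1],"hand": 0.06},
  {"translation": [0.022,-0.043,0],"turn": [0,0,0.1],"hand": 0.06},
  {"translation": [0.022,-0.043,0],"turn": [0,0,0.1],"hand": 0.06},
])

```text
time: 18.6
ee_pos: [0.6018, 0.0489, 0.2192]
eef_rot: [0.39, 0.921, 0.006, 0.001]
ft_force: [-0.0, -0.1, 0.4]
width: 0.0604
```

>>> apply_moves([
  {"translation": [0.022,-0.043,0],"turn": [0,0,0.08],"hand": 0.06},
  {"translation": [0.022,-0.042,0],"turn": [0,0,0.04],"hand": 0.06},
  {"translation": [0.018,-0.03,-0.01],"turn": [0,0,0],"hand": 0.06},
  {"translation": [0.008,-0.015,-0.01],"turn": [0,0,0],"hand": 0.06},
  {"translation": [0,0,0],"turn": [0,0,0],"hand": 0.06},
])

```text
time: 19.1
ee_pos: [0.6759, -0.096, 0.1972]
eef_rot: [0.336, 0.942, 0.006, 0.002]
ft_force: [-0.5, 0.3, -0.1]
width: 0.06
```

```bash
python3 w.py .088 w5
python3 - <<'E'
import cv2
im=cv2.imread('pics/w5.png');cv2.imwrite('pics/w5c.png',cv2.resize(im,(800,600),interpolation=cv2.INTER_CUBIC))
E
```

```text
[ 0.6756 -0.0942  0.198 ] [0.3349 0.9422 0.0058 0.0023]
[37.3 70.9] [ 19  47  25  47 182] [ 0.4297 -0.1856  0.088 ]
[174.3  95.6] [159  80  34  32 400] [ 0.5609 -0.0937  0.088 ]
[261.3 192.4] [247 178  29  30 628] [ 0.6769 -0.0908  0.088 ]
```

View pics/w5c.png

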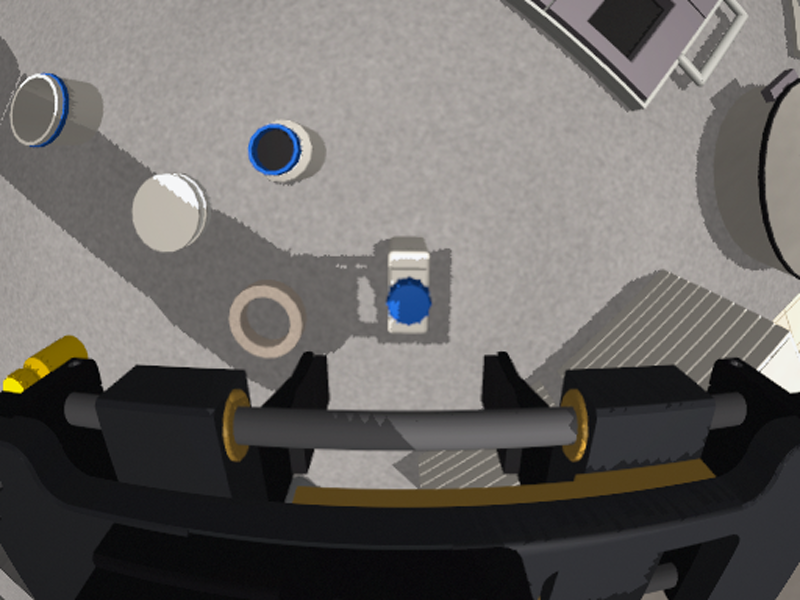

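The flask is aligned between the jaws. A paper stack's corner shows under the gripper at (393,465), so I measure its position and height before going down.

Run:
```python
from h import *
s=.64
for nm,(u,v) in {'topFL':(437,112),'topFR':(527,126),'botFL':(442,141),'botFR':(523,155),'s1topFR':(433,88),'s1botFR':(430,136),'s1botFL':(349,128),'s1topFL':(341,80)}.items():
    print(nm,[ (z,plane('top',u*s,v*s,z)[:2].round(3).tolist()) for z in ((0,) if 'bot' in nm else (.05,.1,.15))])
print('wrist corner',[(z,plane('wrist',393*s,465*s,z)[:2].round(3).tolist()) for z in (0,.05,.1)])
E0=np.array(calibration('scene')['extrinsics']);c=calibration('scene')
print('scene corners',[[(z,plane('scene',u,v,z)[:2].round(3).tolist()) for z in (0,.05,.1,.15)] for u,v in((345,260),(343,283),(387,222),(380,300))])
S=cv2.imread('pics/scene0.png')[160:340,270:460];cv2.imwrite('pics/s0c.png',cv2.resize(S,(633,600),interpolation=cv2.INTER_CUBIC))
```

```text
topFL [(0.05, [0.843, -0.061]), (0.1, [0.817, -0.063]), (0.15, [0.791, -0.065])]
topFR [(0.05, [0.845, -0.202]), (0.1, [0.819, -0.197]), (0.15, [0.793, -0.192])]
botFL [(0, [0.82, -0.076])]
botFR [(0, [0.82, -0.208])]
s1topFR [(0.05, [0.882, -0.048]), (0.1, [0.855, -0.051]), (0.15, [0.827, -0.053])]
s1botFR [(0, [0.825, -0.056])]
s1botFL [(0, [0.815, 0.076])]
s1topFL [(0.05, [0.87, 0.096]), (0.1, [0.842, 0.087]), (0.15, [0.815, 0.077])]
wrist corner [(0, [0.81, -0.212]), (0.05, [0.782, -0.188]), (0.1, [0.754, -0.164])]
scene corners [[(0, [0.777, -0.076]), (0.05, [0.795, -0.131]), (0.1, [0.814, -0.187]), (0.15, [0.832, -0.242])], [(0, [0.801, -0.137]), (0.05, [0.817, -0.187]), (0.1, [0.833, -0.236]), (0.15, [0.849, -0.286])], [(0, [0.801, 0.104]), (0.05, [0.817, 0.031]), (0.1, [0.833, -0.042]), (0.15, [0.849, -0.115])], [(0, [0.872, -0.136]), (0.05, [0.882, -0.186]), (0.1, [0.891, -0.236]), (0.15, [0.9, -0.285])]]
```

View pics/s0c.png

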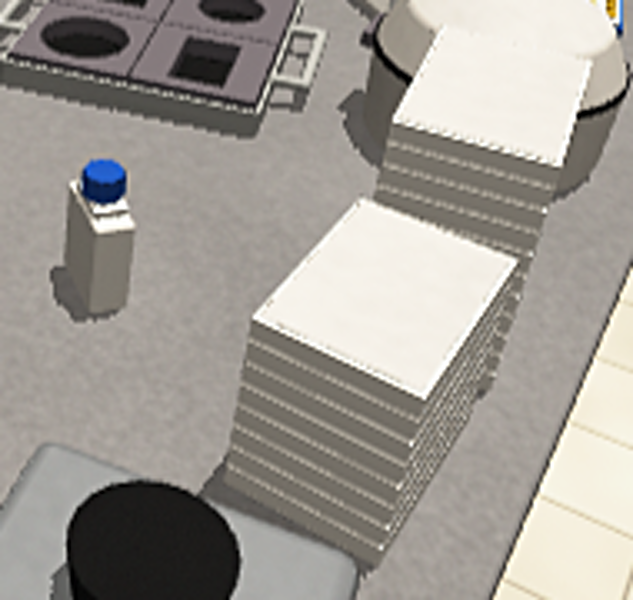

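The stacks' front faces stand at x of about 0.82, and the gripper body reaches at most about 0.765, so the way is clear. Going down on the flask.

>>> apply_moves([
  {"translation": [0.001,0.002,-0.025],"turn": [0,0,0],"hand": 0.06},
  {"translation": [0,0,-0.04],"turn": [0,0,0],"hand": 0.06},
  {"translation": [0,0,-0.04],"turn": [0,0,0],"hand": 0.06},
  {"translation": [0,0,-0.02],"turn": [0,0,0],"hand": 0.06},
  {"translation": [0,0,0],"turn": [0,0,0],"hand": 0.06},
])

```text
time: 19.65
ee_pos: [0.675, -0.0777, 0.0747]
eef_rot: [0.329, 0.944, 0.009, 0.004]
ft_force: [-0.4, 0.2, -0.1]
width: 0.0597
```

>>> apply_moves([
  {"translation": [0.001,-0.013,-0.005],"turn": [-0.01,0.01,0],"hand": 0.06},
  {"translation": [0,0,-0.008],"turn": [0,0,0],"hand": 0.06},
  {"translation": [0,0,-0.006],"turn": [0,0,0],"hand": 0.06},
  {"translation": [0,0,0],"turn": [0,0,0],"hand": 0.06},
])

```text
time: 20.05
ee_pos: [0.6776, -0.0882, 0.0597]
eef_rot: [0.327, 0.945, 0.003, 0.004]
ft_force: [0.9, -0.1, -0.7]
width: 0.06
```

>>> apply_moves([
  {"translation": [0,-0.004,-0.008],"turn": [0,0,0],"hand": 0.055},
  {"translation": [0,0,-0.002],"turn": [0,0,0],"hand": 0.05},
  {"translation": [0,0,0],"turn": [0,0,0],"hand": 0.02},
  {"translation": [0,0,0],"turn": [0,0,0],"hand": 0.02},
  {"translation": [0,0,0],"turn": [0,0,0],"hand": 0.02},
])

```text
time: 20.55
ee_pos: [0.6783, -0.0926, 0.0501]
eef_rot: [0.327, 0.945, 0.003, 0.005]
ft_force: [0.8, -0.1, 0.3]
width: 0.0336
```

>>> apply_moves([
  {"translation": [0,0,0],"turn": [0,0,0],"hand": 0.018},
  {"translation": [0,0,0],"turn": [0,0,0],"hand": 0.018},
])

```text
time: 20.75
ee_pos: [0.6784, -0.0925, 0.0503]
eef_rot: [0.327, 0.945, 0.003, 0.005]
ft_force: [0.5, -0.3, 0.3]
width: 0.0258
```

>>> apply_moves([
  {"translation": [0,0,0.015],"turn": [0,0,0],"hand": 0.018},
  {"translation": [0,0,0.045],"turn": [0,0,0],"hand": 0.018},
  {"translation": [0,0,0.045],"turn": [0,0,0],"hand": 0.018},
  {"translation": [-0.005,0.02,0.035],"turn": [0,0,-0.06],"hand": 0.018},
  {"translation": [-0.008,0.035,0.01],"turn": [0,0,-0.1],"hand": 0.018},
])

```text
time: 21.25
ee_pos: [0.6635, -0.0418, 0.2067]
eef_rot: [0.406, 0.914, 0.003, 0.003]
ft_force: [1.2, 0.7, -0.6]
width: 0.0256
```

>>> apply_moves([
  {"translation": [-0.01,0.045,0],"turn": [0,0,-0.11],"hand": 0.018},
  {"translation": [-0.01,0.045,0],"turn": [0,0,-0.11],"hand": 0.018},
  {"translation": [-0.01,0.045,0],"turn": [0,0,-0.11],"hand": 0.018},
  {"translation": [-0.008,0.035,0],"turn": [0,0,-0.11],"hand": 0.018},
  {"translation": [-0.003,0.015,0],"turn": [0,0,-0.06],"hand": 0.018},
])

```text
time: 21.75
ee_pos: [0.62, 0.1539, 0.2178]
eef_rot: [0.628, 0.778, 0.006, 0.008]
ft_force: [0.3, -0.4, -0.9]
width: 0.026
```

>>> apply_moves([
  {"translation": [0.002,0.012,-0.015],"turn": [-0.005,0.009,0.015],"hand": 0.018},
  {"translation": [0,0,-0.03],"turn": [0,0,0],"hand": 0.018},
  {"translation": [0,0,-0.03],"turn": [0,0,0],"hand": 0.018},
  {"translation": [0,0,-0.025],"turn": [0,0,0],"hand": 0.018},
  {"translation": [0,0,0],"turn": [0,0,0],"hand": 0.018},
])

```text
time: 22.25
ee_pos: [0.6204, 0.1748, 0.1234]
eef_rot: [0.619, 0.786, 0.004, 0.008]
ft_force: [-1.1, -1.2, -0.1]
width: 0.0256
```

>>> apply_moves([
  {"translation": [0.001,-0.003,-0.02],"turn": [0,0,0],"hand": 0.018},
  {"translation": [0,0,-0.012],"turn": [0,0,0],"hand": 0.018},
  {"translation": [0,0,0],"turn": [0,0,0],"hand": 0.018},
])

```text
time: 22.55
ee_pos: [0.623, 0.173, 0.0959]
eef_rot: [0.619, 0.786, 0.006, 0.01]
ft_force: [-0.0, 0.2, -0.3]
width: 0.0258
```

>>> apply_moves([
  {"translation": [-0.001,-0.002,-0.014],"turn": [-0.002,0.012,0],"hand": 0.018},
  {"translation": [0,0,-0.012],"turn": [0,0,0],"hand": 0.018},
  {"translation": [0,0,-0.006],"turn": [0,0,0],"hand": 0.018},
  {"translation": [0,0,0],"turn": [0,0,0],"hand": 0.018},
])

```text
time: 22.95
ee_pos: [0.6233, 0.1715, 0.0647]
eef_rot: [0.619, 0.786, 0.003, 0.006]
ft_force: [-0.8, 0.3, -0.3]
width: 0.0259
```

>>> apply_moves([
  {"translation": [0,0,-0.001],"turn": [0,0,0],"hand": 0.018},
])

```text
time: 23.05
ee_pos: [0.6234, 0.1716, 0.0638]
eef_rot: [0.619, 0.786, 0.003, 0.006]
ft_force: [0.4, -0.1, -0.6]
width: 0.0262
```

Floor contact should come at about 0.060.

>>> apply_moves([
  {"translation": [0,0,-0.002],"turn": [0,0,0],"hand": 0.018},
  {"translation": [0,0,-0.001],"turn": [0,0,0],"hand": 0.018},
  {"translation": [0,0,0],"turn": [0,0,0],"hand": 0.018},
])

```text
time: 23.35
ee_pos: [0.6236, 0.1718, 0.0611]
eef_rot: [0.619, 0.786, 0.003, 0.006]
ft_force: [-0.5, -0.0, -1.2]
width: 0.0258
```

>>> apply_moves([
  {"translation": [0,0,-0.001],"turn": [0,0,0],"hand": 0.018},
])

```text
time: 23.45
ee_pos: [0.6238, 0.172, 0.0604]
eef_rot: [0.619, 0.786, 0.004, 0.006]
ft_force: [-0.3, -0.4, -0.9]
width: 0.0259
```

>>> apply_moves([
  {"translation": [0,0,-0.001],"turn": [0,0,0],"hand": 0.018},
  {"translation": [0,0,-0.001],"turn": [0,0,0],"hand": 0.018},
])

```text
time: 23.65
ee_pos: [0.6239, 0.1721, 0.0602]
eef_rot: [0.619, 0.786, 0.004, 0.007]
ft_force: [-4.6, -2.0, 10.4]
width: 0.0258
```

>>> apply_moves([
  {"translation": [0,0,0.001],"turn": [0,0,0],"hand": 0.035},
  {"translation": [0,0,0],"turn": [0,0,0],"hand": 0.05},
  {"translation": [0,0,0.02],"turn": [0,0,0],"hand": 0.052},
  {"translation": [0,0,0.04],"turn": [0,0,0],"hand": 0.052},
  {"translation": [0,0,0.045],"turn": [0,0,0],"hand": 0.052},
])

```text
time: 24.15
ee_pos: [0.6206, 0.1703, 0.1626]
eef_rot: [0.619, 0.786, -0.0, 0.004]
ft_force: [-0.2, -0.1, 0.2]
width: 0.0504
```

>>> apply_moves([
  {"translation": [-0.015,-0.04,0.04],"turn": [0,0,0],"hand": 0.052},
  {"translation": [-0.02,-0.045,0.01],"turn": [0,0,0],"hand": 0.052},
  {"translation": [-0.02,-0.045,0.01],"turn": [0,0,0],"hand": 0.052},
  {"translation": [-0.02,-0.045,0.01],"turn": [0,0,0],"hand": 0.052},
  {"translation": [-0.02,-0.045,0.01],"turn": [0,0,0],"hand": 0.052},
])

```text
time: 24.65
ee_pos: [0.5277, -0.0374, 0.2439]
eef_rot: [0.614, 0.79, 0.005, 0.005]
ft_force: [1.2, -1.3, 0.4]
width: 0.0522
```

>>> apply_moves([
  {"translation": [-0.02,-0.045,0.01],"turn": [0,0,0],"hand": 0.052},
  {"translation": [0,-0.045,0.01],"turn": [0,0,0],"hand": 0.052},
  {"translation": [0,-0.045,0.01],"turn": [0,0,0],"hand": 0.052},
  {"translation": [0,-0.02,0],"turn": [0,0,0],"hand": 0.052},
  {"translation": [0,0,0],"turn": [0,0,0],"hand": 0.052},
])

```text
time: 25.15
ee_pos: [0.5033, -0.2048, 0.2766]
eef_rot: [0.618, 0.786, 0.002, 0.009]
ft_force: [0.0, 0.5, -0.7]
width: 0.0522
```

Run:
```python
from h import *
T=camera('top');S=camera('scene');cv2.imwrite('pics/topF.png',T[:,:,::-1]);cv2.imwrite('pics/sceneF.png',S[:,:,::-1])
for b,st,_ in blobs(blue(T),30):
    if b[1]>115 : print('top',b,st[4],plane('top',*b,.093)[:2].round(4))
a=cv2.resize(T[90:260,80:320],(480,340),interpolation=cv2.INTER_CUBIC);b=cv2.resize(S[130:280,120:392],(617,340),interpolation=cv2.INTER_CUBIC)[:, :]
im=np.hstack([a,b]);im=cv2.resize(im,None,fx=.72,fy=.72,interpolation=cv2.INTER_AREA);cv2.imwrite('pics/fin.png',im[:,:,::-1])
```

```text
top [119.2 135.4] 152 [0.6013 0.2646]
top [161.6 133. ] 88 [0.6241 0.1725]
top [164.6 176.9] 484 [0.5262 0.1428]
top [116.7 179.2] 174 [0.502  0.2447]
```

View pics/fin.png

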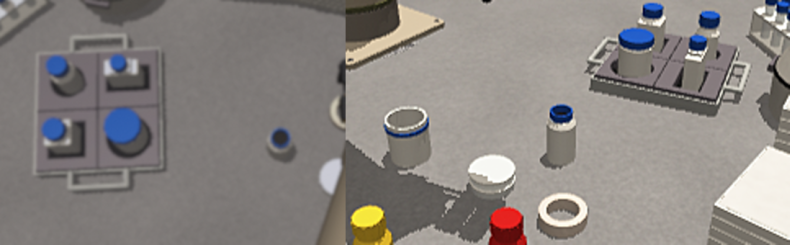

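All four containers stand upright in their wells, with cap centres within about 4 mm of the well centres. The open jar and open bottle still stand in place, and the arm touches nothing.

```bash
python3 -c "
from bench import order;print(order.close_job())"
```

```text
the job is handed in; nothing more can be done
None
```

All four closed containers (jar, slim bottle, square bottle, flask, in that order) are packed in their matching wells, and the job is handed in at about 25 s of robot time. Each was lowered until I felt the floor, then released.

- **Last pictures:** Top and scene views show all four upright, with cap centres within about 4 mm of the well centres. The open jar, the open bottle and the coloured look-alikes in view are still standing, and the gripper was clear of everything.
- **Contact force:** The highest wrist reading was about 30 N in z, at the jar's touchdown. The other three read about 10–17 N.
- **Well height disagreed:** The first two-view triangulation put the well floors at 26 mm instead of 10 mm, because the oblique view hides part of each floor. I checked the well grid against a wrist view, and contact heights agreed with a 10 mm floor to about 2 mm.
- **Drift while moving:** The arm drifted up to 15 mm sideways on fast descents. I corrected that before each grasp and before setting each container down.

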